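# Cam-clamp a painting panel in the drilling jig

## Task

Get the bare wooden panel ready for drilling its hanger holes: slide it along the jig's bed, face down as it lies and without picking it up, until it sits flush against both the long fence and the end stop. Then swing the cam clamp's handle round until its rubber lobe bears on the panel's front edge and grips it firmly, but do not force it so hard that the wood would be crushed. Take your hand off and leave the bottles, the cup and everything else on the bench where they are.

Things in the scene. Friction and masses are not known exactly. Their poses are not given: they have to be found in the camera images.
- jig: Plywood drilling jig fixed to the bench: bed 270 (x) x 400 (y) x 18 mm, origin at the centre of its underside. In its frame the long fence runs along y at the +x side, inner face at x = 100 mm; the end stop, a block 85 mm long, is at the +y end, inner face at y = 160 mm, butting on the fence. Both rise 26 mm above the bed; the -x and -y sides are open.
- corner (a point): Point on the bed's upper surface where the inner faces of fence and end stop meet (jig frame x = 100, y = 160, z = 18 mm; same axes as the jig). When the panel is home its origin lies 51 mm (x) and 76 mm (y) from here.
- panel: Bare wooden painting panel, 102 (own x) x 152 (own y) x 22 mm, about 200 g, loose on the bed, face down; origin at the centre of its underside. Its back shows a frame of battens 15 mm wide, 18 mm high, round an open recess 72 x 122 mm with a 4 mm thick floor, so it can be pushed from outside or from inside the frame. It starts clear of the cam, toward the jig's -y end.
- cam: Eccentric (cam) clamp of dark wood. Origin on its pivot bolt, at the bed's upper surface (jig frame x = -39, y = 84 mm); z up, x along the handle: a flat bar 24 mm wide, 2 to 20 mm above the bed, its round end 124 mm from the pivot. Turns counter-clockwise from above to tighten. Seen in the jig's frame (0 = +x, 90 = +y) the handle starts open, pointing at 150 to 185 degrees.
- lobe (a point): Centre of the cam's lobe, a disc of radius 30 mm with a soft 5 mm rubber rim, 1 to 21 mm above the bed, centred 14 mm from the pivot, 30 degrees counter-clockwise of the handle. With the panel home, the rim first touches its front (-x) edge when the handle points at about 270 degrees (along -y) and grips firmly some 4 to 8 degrees farther.
- handle (a point): Point on the cam handle's middle line, 95 mm from the pivot, 11 mm above the bed: a good place to push sideways. Turning it freely takes about 3 N here; 10 to 20 N is a firm grip (roughly 15 to 40 N on the panel); over 40 N is forcing it. The cam stays where it is left.
- paint_red: Loose bystander, to be left alone: red paint bottle, diameter 38, 96 mm tall, standing on the bed's -x, -y part; origin under its base.
- paint_blue: Loose bystander, to be left alone: blue paint bottle, diameter 38, 96 mm tall, standing on the bench; origin under its base.
- paint_yellow: Loose bystander, to be left alone: yellow paint bottle, diameter 38, 96 mm tall, standing on the bench; origin under its base.
- glue: Loose bystander, to be left alone: yellow glue bottle with orange nozzle, diameter 60, 180 mm tall, standing on the bench; origin under its base.
- brush_cup: Loose bystander, to be left alone: white cup with brushes, diameter 84, 220 mm tall, standing beyond the end stop; origin under its base.
- hanger_tin: Loose bystander, to be left alone: green open tin with hangers and screws, 100 x 140 x 32 mm, on the bench at the jig's -y end; origin under its base.
- screwdriver: Loose bystander, to be left alone: screwdriver, 200 mm long, lying on the bench behind the fence; origin under its middle.
There are look-alikes about, which are no part of the job. Of the things that look like the panel, the larger one is meant.

How it is judged:
At the end, for the whole second after the job is handed in: The panel lies flat in the corner, within 3 mm of flush with the fence and with the end stop and square within 2 degrees, and the cam at rest presses on it with more than 10 N by itself; bystanders where they were (x of panel in the frame of corner between -0.054 and -0.048 m and y of panel in the frame of corner between -0.079 and -0.073 m and z of panel in the frame of corner below 0.003 m and angle between the x axis of panel and the x axis of corner, either way round below 0.035 rad and contact force between cam and panel above 10 N and angular speed of cam below 0.05 rad/s); the robot touches nothing.
It fails at once if the cam presses on the panel with more than 100 N (wood crushed) (contact force between cam and panel above 100 N).
It fails at once if the panel is picked up more than 40 mm off the bed (z of panel in the frame of corner above 0.04 m).
It fails at once if a bystander is moved more than 30 mm or knocked over (distance of any of paint_red, paint_blue, paint_yellow, glue, brush_cup, hanger_tin, screwdriver from where it was at the start of the episode above 0.03 m or angle between any of paint_red, paint_blue, paint_yellow, glue, brush_cup's own z axis and vertical above 0.6 rad).
It also fails if it takes over 72 s, if anything falls off the work surface, if the arm or the gripper's body presses on something with over 40 N, if the wrist force passes 120 N, or if a joint passes its speed limit or range.

## Robot

A 7-joint arm with a two-finger parallel gripper is mounted at the origin on the work surface. World frame = base frame: x ahead of the robot, y to its left, z up, the work surface at z = 0. Lengths are in m, angles in rad, forces in N, time in s.
With the tool pointing down it reaches from about 0.4 to 0.925 m from the base axis. Payload 5.6 kg.
Tool frame: the origin (TCP) lies on the centre line of the jaws, within the pads' length; the fingertips stand 8 mm ahead of it and the grasp point (between the pads) lies 11 mm behind it; z points along the fingers, y is the line along which they close (so a half turn about z gives the same grasp; the last joint's range is limited). The gripper opens to 85 mm and grips with 20 to 120 N. Pads are 22 mm wide; open, the fingers measure 114 mm over their backs; the gripper's body (76 mm by 85 mm) begins 54 mm behind the grasp point. The pads swing forward as they close: fully open they stand 13 mm farther back than shut.
Start: joints at [1.217, 0.468, -0.012, 1.603, 0.006, 1.071, -0.056], TCP at [0.199, -0.619, 0.239] pointing down, gripper open.
Joint ranges: [-2.53, 2.53], [-0.31, 2.02], [-1.57, 1.55], [0.28, 2.44], [-1.29, 4.43], [0.15, 1.84], [-2.92, 2.92]. Speed limits (rad/s): [2.57, 2.57, 3.14, 3.14, 3.14, 3.14, 3.14].

## Interface

Orientations are given as a rotation vector (axis times angle).
In Python, from station import manip, optics, order gives the robot as it stands.
- The arm moves only by the tool carry_out, never from a script. Its argument "steps" is one flat list of numbers, 7 for each row, row after row: the shift along the world's x, y, z in cm, then the turn, a rotation vector about the world's x, y, z in rad, then the opening, from 0 (shut) to 1 (fully open). A call has 1 to 20 rows; each row shifts and turns the commanded pose from where the row before left it; what a row does not reach is not made up. A row lasts 1/10 s, in which the tool goes at most 50 mm and 8.59 degrees, less where a joint would pass 70% of its speed; a pose out of reach is approached as far as the arm can. A call with a gripper value outside its range is refused whole. The fingers move at their own pace and stop on an object; "newtons" is the grip in N (left out, the last holds). Time passes only in rows, so rows that do not move let the fingers close. It gives the time, the measured TCP pose, the force, the opening and the grip force at its end, in the units of the state.
- manip.sense(): the state, without advancing time (a new reading comes with each control period).
- optics.grab_frame(name): name is "scene" or "top"; returns a dict with "frame" (480x640x3 uint8, red, green, blue), "intrinsics" (3x3 intrinsics, pixels), "k1" (the pictures are not rectified: a ray, as slopes to the right and down, at radius r is drawn at 1 + k1 r^2 times it, then the intrinsics apply), "R" (3x3) and "t" (3): a world point X has camera coordinates R X + t. Camera axes: x right, y down, z forward; pixel columns grow to the right and rows downward; lengths in m; the calibration is good to about 2 mm. A picture is of the moment at which its call begins. There is no depth.
- order.sign_off(): hands the job in; it is judged then, once.
The state is a dict: "clock": time; "qpos": joint angles; "qvel": joint speeds; "joint_torque": joint torques, N m; "eef_pos": TCP position; "tool_rot": TCP orientation; "wrist_force": force on the tool from outside, world axes, zero at the start; "ft_torque": the same for the moment, N m; "opening": finger opening in m; "grasp_force": force on a finger pad.
Only numpy, scipy, OpenCV 4.12 (cv2) and the standard library are available. Lean on these libraries where they do the work, as an engineer would, in place of code of your own. Each camera call takes 0.05 s, during which the arm holds its last target. There are 200 camera calls.

## Working session

There is one attempt and no reset: what is moved stays moved. The work goes in short steps, Python scripts to look and compute and a tool call to move; the robot and the scene stay as the last step left them, time stands still between calls to the robot, and variables do not carry over. Pictures are saved under pics/ and viewed, at most 10 in all, crops included, and the job is handed in when it is done.

Besides the shell and the picture viewer there is one more tool, called after ">>>" as name(argument=value, ...) on one line, values as JSON. carry_out: Moves the arm, as the interface text tells. Its arguments: {"type":"object","properties":{"steps":{"type":"array","items":{"type":"number"}},"newtons":{"type":"number"}},"required":["steps"]}

```bash
mkdir -p pics
cat > h.py <<'E'
import numpy as np, cv2
from station import manip, optics, order
def grab(n,f):
    d=optics.grab_frame(n); cv2.imwrite('pics/'+f,cv2.cvtColor(d['frame'],cv2.COLOR_RGB2BGR))
    np.savez(''+n+'.npz',**{k:np.array(v) for k,v in d.items()}); return d
def px2w(d,uv,z):
    K=np.array(d['intrinsics']);k=float(d['k1'])
    p=cv2.undistortPoints(np.array(uv,float).reshape(-1,1,2),K,np.array([k,0,0,0,0.])).reshape(-1,2)
    r=np.c_[p,np.ones(len(p))]@np.array(d['R']); c=-np.array(d['R']).T@np.array(d['t'])
    s=(np.broadcast_to(z,len(p))-c[2])/r[:,2]; return c+r*s[:,None]
def w2px(d,X):
    X=np.atleast_2d(X).astype(float)
    return cv2.projectPoints(X,cv2.Rodrigues(np.array(d['R']))[0],np.array(d['t'],float),np.array(d['intrinsics']),np.array([float(d['k1']),0,0,0,0]))[0].reshape(-1,2)
E
python3 - <<'E'
from h import *
for n in('top','scene'):
    d=grab(n,n+'0.png'); print(n,d['intrinsics'],d['k1'],-np.array(d['R']).T@d['t'])
print(manip.sense())
E
```

```text
top [[575.3499315    0.         318.9630344 ]
 [  0.         575.3499315  242.04512025]
 [  0.           0.           1.        ]] -0.06412385249174912 [0.33129469 0.07805734 1.55516448]
scene [[456.39762873   0.         326.43388259]
 [  0.         456.39762873 239.08627172]
 [  0.           0.           1.        ]] -0.02110841283414628 [ 1.10799015 -0.4999936   0.70069867]
{'clock': 0.1, 'qpos': array([ 1.21699692,  0.46829962, -0.01161153,  1.603513  ,  0.00600307,
        1.07139418, -0.05628293]), 'qvel': array([-0.00032736, -0.00212993, -0.00264997, -0.00232081,  0.00125365,
        0.00041933, -0.00205213]), 'joint_torque': array([ 9.25433160e-04, -5.33524024e+01,  2.15202378e-02, -2.51964551e+01,
        1.14830388e-02,  4.34821399e-03, -2.45265517e-05]), 'eef_pos': array([ 0.19857978, -0.61842157,  0.23843442]), 'tool_rot': array([-3.10222434e+00, -4.85942470e-01,  5.58358173e-04]), 'wrist_force': array([ 0.04885834, -0.39394346, -0.38542567]), 'ft_torque': array([ 0.00856332,  0.00913634, -0.00635885]), 'grasp_force': 0.0, 'opening': 0.08559816681765964}
```

View pics/top0.png

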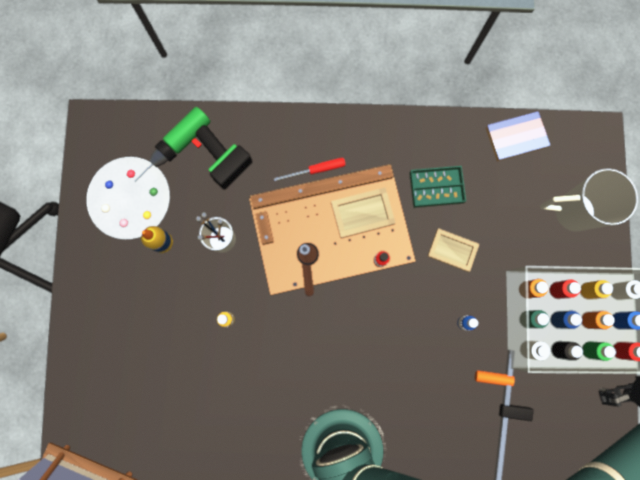

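View pics/scene0.png

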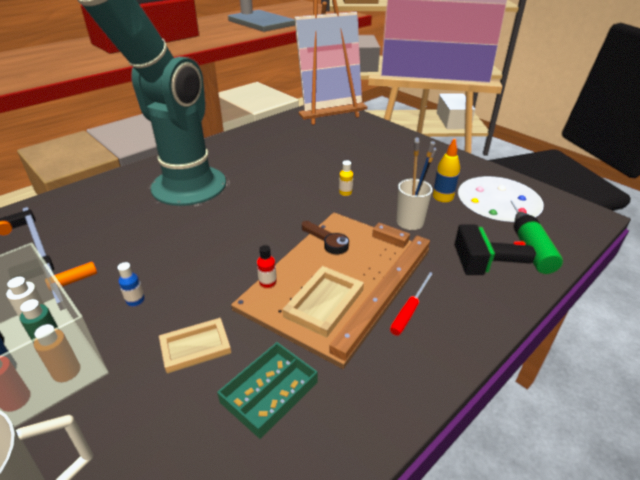

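The top view shows the jig at about (250-415, 165-295), its fence along the upper side and the end stop at the left near (264, 227). The panel is at about (363, 214), the cam pivot at (308, 252) with its handle pointing down to (309, 290), and the red bottle at (382, 258). The smaller look-alike is off the jig at (455, 250).

Run:
```python
import cv2
a=cv2.imread('pics/top0.png')[155:305,235:425]
cv2.imwrite('pics/top0c.png',cv2.resize(a,(760,600),interpolation=cv2.INTER_CUBIC))
```

```text
(no output)
```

View pics/top0c.png

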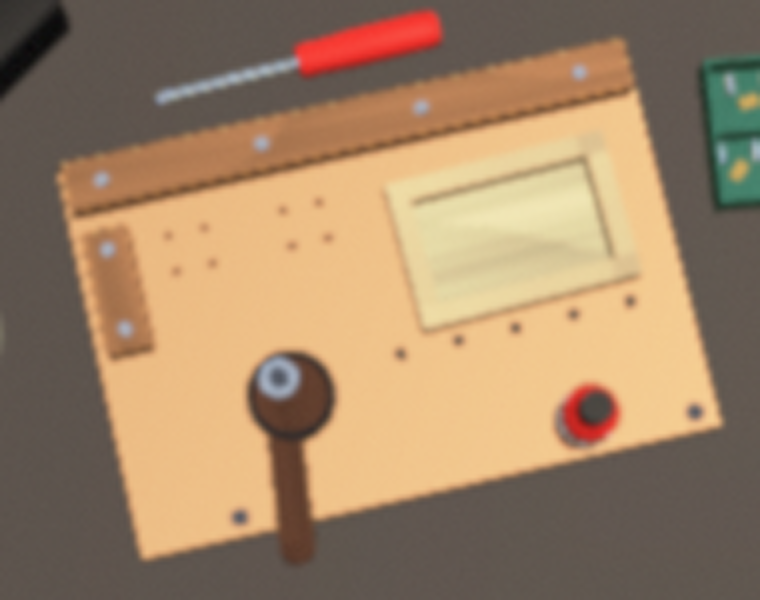

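The crop shows the bed's lower corners at (142,559) and (721,427), and the fence top from (60,163) to (624,40). The panel's top corners are (387,186), (602,133), (638,277) and (423,331). The bolt is at (279,377), the handle's end at (297,563) and the red cap at (597,406).

```bash
cat >> h.py <<'E'
def load(n): return dict(np.load(''+n+'.npz'))
def fit2(L,W):
    L=np.array(L,float);W=np.array(W)[:,:2];lc,wc=L.mean(0),W.mean(0)
    a=L-lc;b=W-wc;th=np.arctan2((a[:,0]*b[:,1]-a[:,1]*b[:,0]).sum(),(a*b).sum())
    R=np.array([[np.cos(th),-np.sin(th)],[np.sin(th),np.cos(th)]]);t=wc-R@lc
    return th,R,t,np.abs(L@R.T+t-W).max()
E
cat > m.py <<'E'
from h import *
d=load('top'); f=lambda P:(np.array(P,float)+.5)/4-.5+[235,155]
J=px2w(d,f([(142,559),(721,427),(60,163),(624,40),(636,92),(75,214)]),[.018,.018,.044,.044,.044,.044])
th,R,t,e=fit2([(-.135,.2),(-.135,-.2),(.135,.2),(.135,-.2),(.1,-.2),(.1,.2)],J); print('jig',th,t,e)
jf=lambda W:(W[:,:2]-t)@R
P=px2w(d,f([(387,186),(602,133),(638,277),(423,331)]),.040)
tp,_,c,e=fit2([(.051,.076),(.051,-.076),(-.051,-.076),(-.051,.076)],P); print('panel',tp-th,(c-t)@R,c,e)
X=px2w(d,f([(279,377),(297,563),(597,406),(575,418)]),[.045,.038,.096,.03]); print(X,jf(X))
np.savez('jig.npz',th=th,R=R,t=t)
E
python3 m.py
```

```text
jig 0.2422791649245674 [0.57986122 0.03765546] 0.007183193627264439
panel 0.020145506397670015 [ 0.02390253 -0.09055936] [ 0.62479227 -0.0445244 ] 0.002430270738248419
[[ 0.52258519  0.1096865   0.045     ]
 [ 0.40048149  0.09518786  0.038     ]
 [ 0.50158307 -0.09492426  0.096     ]
 [ 0.50093189 -0.08806952  0.03      ]] [[-0.03832182  0.0836687 ]
 [-0.16033777  0.09888813]
 [-0.10779991 -0.10992739]
 [-0.10678751 -0.10311663]]
```

>>> carry_out(steps=[2.13,2.87,0.3,0,0,0.075,0.3,2.13,2.87,0.3,0,0,0.075,0.3,2.13,2.87,0.3,0,0,0.075,0.3,2.13,2.87,0.3,0,0,0.075,0.3,2.13,2.87,0.3,0,0,0.075,0.3,2.13,2.87,0.3,0,0,0.075,0.3,2.13,2.87,0.3,0,0,0.075,0.3,2.13,2.87,0.3,0,0,0.075,0.3,2.13,2.87,0.3,0,0,0.075,0.3,2.13,2.87,0.3,0,0,0.075,0.3,2.13,2.87,0,0,0,0.075,0.3,2.13,2.87,0,0,0,0.075,0.3,2.13,2.87,0,0,0,0.075,0.3,2.13,2.87,0,0,0,0.075,0.3,2.13,2.87,0,0,0,0.075,0.3,2.13,2.87,0,0,0,0.075,0.3,2.13,2.87,0,0,0,0.075,0.3,2.13,2.87,0,0,0,0.075,0.3,2.13,2.87,0,0,0,0.075,0.3,2.13,2.87,0,0,0,0.075,0.3], newtons=20)

```text
clock: 2.1
eef_pos: [0.6252, -0.0438, 0.2688]
tool_rot: [-1.936, -2.474, 0.001]
wrist_force: [-0.1, -0.9, 0.2]
opening: 0.0257
grasp_force: 0.0
```

>>> carry_out(steps=[0,0,-4,0,0,0,0.3,0,0,-4,0,0,0,0.3,0,0,-4,0,0,0,0.3,0,0,-4,0,0,0,0.3,0,0,-3,0,0,0,0.3,0,0,-1.4,0,0,0,0.3,0,0,0,0,0,0,0.3])

```text
clock: 2.8
eef_pos: [0.6233, -0.0448, 0.0632]
tool_rot: [-1.937, -2.469, 0.004]
wrist_force: [0.5, 0.5, -0.0]
opening: 0.0253
grasp_force: 0.0
```

Run:
```python
from h import *
s=grab('scene','s1.png'); 
a=cv2.imread('pics/s1.png')[220:370,220:420]; cv2.imwrite('pics/s1c.png',cv2.resize(a,(800,600),interpolation=cv2.INTER_CUBIC))
```

```text
(no output)
```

View pics/s1c.png

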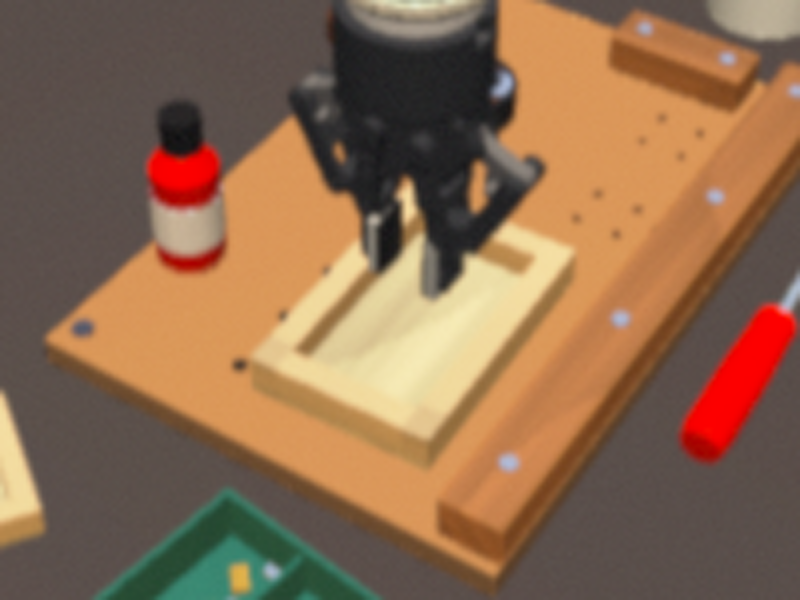

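The crop shows both fingers at about (380,255) and (435,280), hanging over the recess and clear of the battens. I'll lower the tool into the recess, then push toward the fence.

>>> carry_out(steps=[0,0,-1,0,0,0,0.3,0,0,-1,0,0,0,0.3,0,0,-0.6,0,0,0,0.3,0,0,0,0,0,0,0.3,0,0,0,0,0,0,0.3])

```text
clock: 3.35
eef_pos: [0.6248, -0.0449, 0.0394]
tool_rot: [1.94, 2.471, 0.0]
wrist_force: [0.2, -0.1, 0.0]
opening: 0.0255
grasp_force: 0.0
```

>>> carry_out(steps=[0,0,-0.4,0,0,0,0.3,0.39,0.1,0,0,0,0,0.3,0.39,0.1,0,0,0,0,0.3,0.39,0.1,0,0,0,0,0.3,0.39,0.1,0,0,0,0,0.3,0.39,0.1,0,0,0,0,0.3,0.39,0.1,0,0,0,0,0.3,0.39,0.1,0,0,0,0,0.3,0,0,0,0,0,0,0.3])

```text
clock: 4.25
eef_pos: [0.6529, -0.0375, 0.0353]
tool_rot: [1.939, 2.471, 0.002]
wrist_force: [0.2, -0.0, -1.1]
opening: 0.0253
grasp_force: 0.0
```

>>> carry_out(steps=[0.2,0.05,0,0,0,0,0.3,0.2,0.05,0,0,0,0,0.3,0.1,0.025,0,0,0,0,0.3,0,0,0,0,0,0,0.3])

```text
clock: 4.65
eef_pos: [0.6572, -0.0366, 0.0352]
tool_rot: [1.939, 2.471, 0.0]
wrist_force: [0.1, 0.5, 0.3]
opening: 0.0252
grasp_force: 0.3
```

Run:
```python
from h import *
s=grab('scene','s2.png'); 
a=cv2.imread('pics/s2.png')[220:370,220:420]; cv2.imwrite('pics/s2c.png',cv2.resize(a,(800,600),interpolation=cv2.INTER_CUBIC))
```

```text
(no output)
```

View pics/s2c.png

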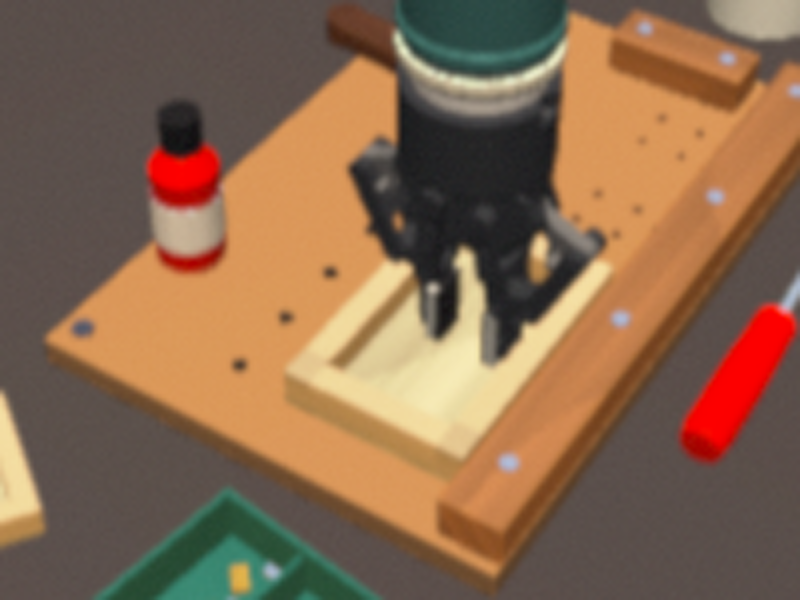

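The panel's near corner (462,478) is now a few mm short of the fence. I'll creep on.

>>> carry_out(steps=[0.1,0.025,0,0,0,0,0.3,0.1,0.025,0,0,0,0,0.3,0.1,0.025,0,0,0,0,0.3,0,0,0,0,0,0,0.3])

```text
clock: 5.1
eef_pos: [0.6603, -0.0358, 0.0353]
tool_rot: [1.939, 2.471, 0.0]
wrist_force: [-0.1, -0.6, -0.3]
opening: 0.0259
grasp_force: 0.3
```

>>> carry_out(steps=[0.1,0.025,0,0,0,0,0.3,0.1,0.025,0,0,0,0,0.3,0,0,0,0,0,0,0.3])

```text
clock: 5.4
eef_pos: [0.6615, -0.0355, 0.0352]
tool_rot: [-1.939, -2.471, 0.002]
wrist_force: [-4.8, -1.0, 2.8]
opening: 0.0255
grasp_force: 2.0
```

>>> carry_out(steps=[-0.24,0.97,0,0,0,0,0.3,-0.24,0.97,0,0,0,0,0.3,-0.24,0.97,0,0,0,0,0.3,-0.24,0.97,0,0,0,0,0.3,-0.12,0.485,0,0,0,0,0.3,-0.12,0.485,0,0,0,0,0.3,-0.12,0.485,0,0,0,0,0.3,-0.12,0.485,0,0,0,0,0.3,-0.12,0.485,0,0,0,0,0.3,-0.12,0.485,0,0,0,0,0.3,-0.12,0.485,0,0,0,0,0.3,-0.12,0.485,0,0,0,0,0.3,0,0,0,0,0,0,0.3])

```text
clock: 6.7
eef_pos: [0.6415, 0.0432, 0.0349]
tool_rot: [-1.937, -2.472, 0.003]
wrist_force: [-4.5, -2.8, 1.6]
opening: 0.0259
grasp_force: 2.5
```

Force against the fence is holding steady at about 4-5 N, so I'll continue along it.

>>> carry_out(steps=[-0.24,0.97,0,0,0,0,0.3,-0.24,0.97,0,0,0,0,0.3,-0.24,0.97,0,0,0,0,0.3,-0.24,0.97,0,0,0,0,0.3,-0.24,0.97,0,0,0,0,0.3,-0.24,0.97,0,0,0,0,0.3,-0.24,0.97,0,0,0,0,0.3,-0.24,0.97,0,0,0,0,0.3,-0.24,0.97,0,0,0,0,0.3,-0.24,0.97,0,0,0,0,0.3,-0.24,0.97,0,0,0,0,0.3,-0.24,0.97,0,0,0,0,0.3,0,0,0,0,0,0,0.3])

```text
clock: 8.0
eef_pos: [0.6118, 0.1604, 0.0349]
tool_rot: [-1.935, -2.472, 0.004]
wrist_force: [-5.2, -2.7, 1.2]
opening: 0.0259
grasp_force: 2.7
```

>>> carry_out(steps=[-0.12,0.485,0,0,0,0,0.3,-0.12,0.485,0,0,0,0,0.3,-0.12,0.485,0,0,0,0,0.3,-0.048,0.194,0,0,0,0,0.3,-0.048,0.194,0,0,0,0,0.3,0,0,0,0,0,0,0.3])

```text
clock: 8.6
eef_pos: [0.6078, 0.176, 0.0349]
tool_rot: [-1.939, -2.471, 0.007]
wrist_force: [-4.5, -7.0, 2.3]
opening: 0.0257
grasp_force: 3.9
```

>>> carry_out(steps=[-0.024,0.097,0,0,0,0,0.3,-0.024,0.097,0,0,0,0,0.3,0,0,0,0,0,0,0.3,0,0,0,0,0,0,0.3])

```text
clock: 9.0
eef_pos: [0.6075, 0.1775, 0.0349]
tool_rot: [-1.94, -2.471, 0.007]
wrist_force: [-4.1, -7.1, 3.7]
opening: 0.0254
grasp_force: 4.2
```

Run:
```python
from h import *
s=grab('scene','s3.png'); 
a=cv2.imread('pics/s3.png')[200:320,290:450]; cv2.imwrite('pics/s3c.png',cv2.resize(a,(800,600),interpolation=cv2.INTER_CUBIC))
```

```text
(no output)
```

View pics/s3c.png

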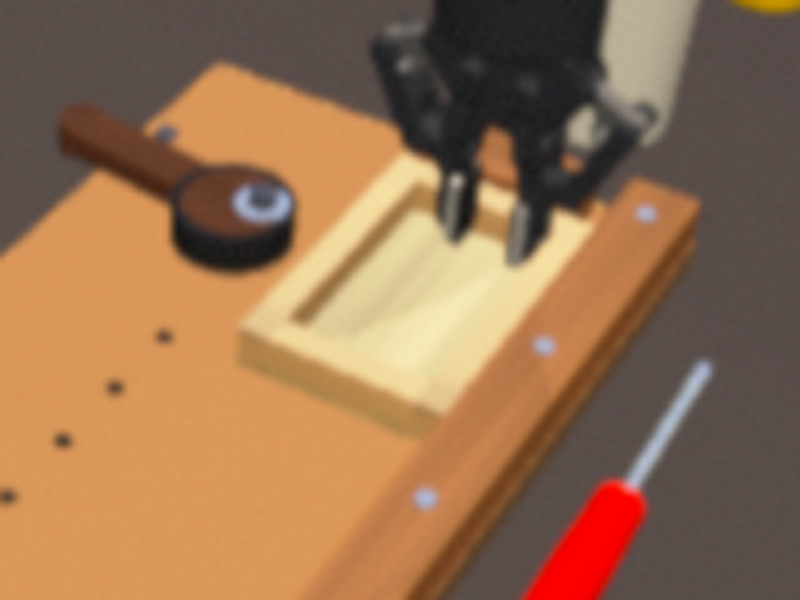

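The panel is close to the stop, but the last 1.5 mm moved without the force rising. I'll push further.

>>> carry_out(steps=[-0.024,0.097,0,0,0,0,0.3,-0.024,0.097,0,0,0,0,0.3,-0.024,0.097,0,0,0,0,0.3,0,0,0,0,0,0,0.3])

```text
clock: 9.45
eef_pos: [0.6067, 0.1804, 0.0349]
tool_rot: [-1.94, -2.471, 0.008]
wrist_force: [-4.7, -8.0, 3.2]
opening: 0.0254
grasp_force: 4.2
```

>>> carry_out(steps=[-0.024,0.097,0,0,0,0,0.3,-0.024,0.097,0,0,0,0,0.3,-0.024,0.097,0,0,0,0,0.3,0,0,0,0,0,0,0.3])

```text
clock: 9.85
eef_pos: [0.6062, 0.1826, 0.0349]
tool_rot: [1.94, 2.471, -0.009]
wrist_force: [-4.3, -8.2, 2.7]
opening: 0.0256
grasp_force: 5.2
```

>>> carry_out(steps=[-0.024,0.097,0,0,0,0,0.3,-0.024,0.097,0,0,0,0,0.3,-0.024,0.097,0,0,0,0,0.3,0,0,0,0,0,0,0.3])

```text
clock: 10.25
eef_pos: [0.6062, 0.1827, 0.0349]
tool_rot: [1.94, 2.467, -0.013]
wrist_force: [-3.3, -13.5, 4.3]
opening: 0.0255
grasp_force: 7.9
```

The tool has stalled against the stop at 13.5 N. I'll nudge toward the fence, back off, lift and travel to the handle with the fingers shut.

>>> carry_out(steps=[0.1,0.025,0,0,0,0,0.3,0,0,0,0,0,0,0.3,-0.25,-0.25,0,0,0,0,0.3,-0.25,-0.55,0,0,0,0,0.3,0,0,2,0,0,0,0.3,0,0,3,0,0,0,0.3,0,0,4,0,0,0,0,-2.2,-0.56,1,0,0,0,0,-2.2,-0.56,0,0,0,0,0,-2.2,-0.56,0,0,0,0,0,-2.2,-0.56,0,0,0,0,0,-2.2,-0.56,0,0,0,0,0,-2.2,-0.56,0,0,0,0,0,-2.2,-0.56,0,0,0,0,0,-2.2,-0.56,0,0,0,0,0,0,0,0,0,0,0,0])

```text
clock: 11.85
eef_pos: [0.4241, 0.1363, 0.1355]
tool_rot: [-1.935, -2.474, -0.0]
wrist_force: [-0.0, 0.2, -0.9]
opening: -0.0005
grasp_force: 0.0
```

Run:
```python
from h import *
d=grab('top','t4.png'); s=grab('scene','s4.png')
a=cv2.imread('pics/t4.png')[155:305,235:425]; a=cv2.resize(a,(760,600),interpolation=cv2.INTER_CUBIC)
cv2.imwrite('pics/t4c.png',a)
print(manip.sense()['eef_pos'],manip.sense()['qpos'])
```

```text
[0.42724118 0.13674815 0.13595725] [ 0.10908331  0.34889796 -0.56866696  2.13798277  0.28138461  0.72304005
 -0.40266154]
```

View pics/t4c.png

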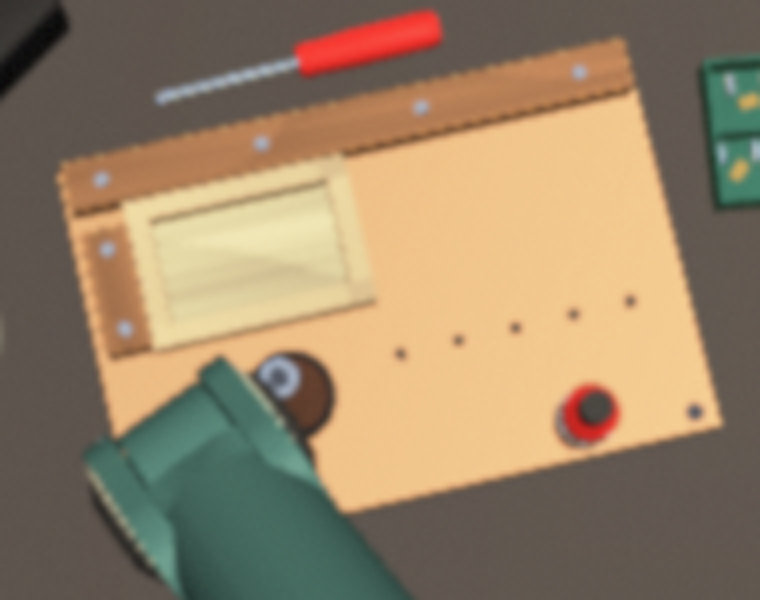

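The panel sits at about (122-375, 156-350), flush along the fence and against the stop, and the cam and bottles are unmoved. I'll lower the tool beside the handle.

>>> carry_out(steps=[0,0,-3,0,0,0,0,0,0,-3,0,0,0,0,0,0,-2.5,0,0,0,0,0,0,-1.8,0,0,0,0,0,0,0,0,0,0,0,0,0,0,0,0,0,0])

```text
clock: 12.55
eef_pos: [0.4275, 0.1363, 0.0325]
tool_rot: [-1.938, -2.472, -0.002]
wrist_force: [0.3, 0.5, 0.3]
opening: 0.0003
grasp_force: 0.0
```

Run:
```python
from h import *
J=np.load('jig.npz'); R,t,th=J['R'],J['t'],float(J['th']); s=manip.sense()
p=s['eef_pos'][:2]; print(p,(p-t)@R,s['wrist_force'],s['qpos'])
# tool poses held in cam frame: radius 92, offset 25 mm clockwise side
piv=np.array([-.039,.084])
for h in list(range(165,281,5)):
    a=np.radians(h); u=np.array([np.cos(a),np.sin(a)]); n=np.array([np.sin(a),-np.cos(a)])
    w=t+R@(piv+.095*u+.025*n); print(h,np.round(w*100,2))
```

```text
[0.42751952 0.13633455] [-0.12421769  0.13234622] [0.33555467 0.49105714 0.29557866] [-0.01672874  0.53999009 -0.4327518   2.18616886  0.46300085  0.50168163
 -0.5655204 ]
165 [42.74 13.67]
170 [42.54 12.84]
175 [42.41 11.99]
180 [42.36 11.13]
185 [42.39 10.28]
190 [42.49  9.42]
195 [42.66  8.59]
200 [42.9   7.76]
205 [43.22  6.97]
210 [43.6  6.2]
215 [44.05  5.47]
220 [44.57  4.78]
225 [45.13  4.14]
230 [45.76  3.56]
235 [46.43  3.02]
240 [47.15  2.55]
245 [47.9   2.14]
250 [48.69  1.81]
255 [49.5   1.54]
260 [50.33  1.34]
265 [51.18  1.21]
270 [52.04  1.16]
275 [52.89  1.19]
280 [53.74  1.29]
```

>>> carry_out(steps=[-0.21,-0.79,0,0,0,0,0,-0.13,-0.85,0,0,0,0,0,-0.05,-0.86,0,0,0,0,0,0.03,-0.85,0,0,0,0.087,0,0.1,-0.86,0,0,0,0.087,0])

```text
clock: 13.05
eef_pos: [0.4252, 0.0929, 0.0331]
tool_rot: [1.712, 2.632, 0.004]
wrist_force: [1.0, 3.5, 0.0]
opening: -0.0003
grasp_force: 1.2
```

Contact is made at 3.5 N, as expected for turning freely. I'll follow the arc.

>>> carry_out(steps=[0.17,-0.83,0,0,0,0.087,0,0.24,-0.83,0,0,0,0.087,0,0.32,-0.79,0,0,0,0.087,0,0.38,-0.77,0,0,0,0.087,0,0.45,-0.73,0,0,0,0.087,0,0.52,-0.69,0,0,0,0.087,0,0.56,-0.64,0,0,0,0.087,0,0.63,-0.58,0,0,0,0.087,0,0.67,-0.54,0,0,0,0.087,0,0.72,-0.47,0,0,0,0.087,0,0.75,-0.41,0,0,0,0.087,0])

```text
clock: 14.15
eef_pos: [0.4777, 0.0192, 0.0326]
tool_rot: [-0.309, -3.125, 0.001]
wrist_force: [-2.2, 2.3, 1.0]
opening: -0.0003
grasp_force: 1.2
```

>>> carry_out(steps=[0.79,-0.33,0,0,0,0.087,0,0.81,-0.27,0,0,0,0.087,0,0.83,-0.2,0,0,0,0.087,0,0,0,0,0,0,0,0])

```text
clock: 14.55
eef_pos: [0.5029, 0.0106, 0.0324]
tool_rot: [-0.092, 3.14, -0.001]
wrist_force: [0.2, -0.0, -0.3]
opening: -0.0
grasp_force: 0.0
```

>>> carry_out(steps=[0.42,-0.07,0,0,0,0.044,0,0.43,-0.06,0,0,0,0.044,0,0,0,0,0,0,0,0])

```text
clock: 14.85
eef_pos: [0.5106, 0.0098, 0.0323]
tool_rot: [0.229, -3.132, 0.002]
wrist_force: [-0.4, -0.6, 0.2]
opening: 0.0002
grasp_force: 0.4
```

>>> carry_out(steps=[0.43,-0.03,0,0,0,0.044,0,0,0,0,0,0,0,0])

```text
clock: 15.05
eef_pos: [0.5149, 0.0097, 0.0322]
tool_rot: [0.298, -3.127, 0.002]
wrist_force: [-1.4, -0.4, -0.5]
opening: 0.0003
grasp_force: 0.7
```

>>> carry_out(steps=[0.3,0,0,0,0,0.03,0,0,0,0,0,0,0,0])

```text
clock: 15.25
eef_pos: [0.5183, 0.01, 0.0322]
tool_rot: [0.348, -3.122, 0.001]
wrist_force: [-1.4, -1.7, 0.8]
opening: 0.0
grasp_force: 1.1
```

>>> carry_out(steps=[0.17,0,0,0,0,0.017,0,0.17,0,0,0,0,0.017,0,0,0,0,0,0,0,0])

```text
clock: 15.55
eef_pos: [0.5221, 0.0106, 0.0322]
tool_rot: [-0.403, 3.115, 0.0]
wrist_force: [-1.2, -2.3, -0.7]
opening: 0.0005
grasp_force: 1.0
```

>>> carry_out(steps=[0.17,0,0,0,0,0.017,0,0,0,0,0,0,0,0])

```text
clock: 15.75
eef_pos: [0.5238, 0.0108, 0.0323]
tool_rot: [-0.43, 3.112, 0.0]
wrist_force: [-2.2, -2.6, 0.2]
opening: 0.0003
grasp_force: 1.1
```

>>> carry_out(steps=[0.17,0.01,0,0,0,0.017,0,0.17,0.01,0,0,0,0.017,0,0,0,0,0,0,0,0])

```text
clock: 16.05
eef_pos: [0.5263, 0.0106, 0.0322]
tool_rot: [0.483, -3.102, 0.001]
wrist_force: [-4.1, -3.0, 2.3]
opening: 0.0002
grasp_force: 2.7
```

>>> carry_out(steps=[0.17,0.01,0,0,0,0.017,0,0,0,0,0,0,0,0])

```text
clock: 16.25
eef_pos: [0.5269, 0.0105, 0.032]
tool_rot: [0.509, -3.096, 0.002]
wrist_force: [-7.3, -3.9, 5.3]
opening: -0.0003
grasp_force: 4.1
```

>>> carry_out(steps=[0.17,0.04,0,0,0,0,0,0,0,0,0,0,0,0])

```text
clock: 16.45
eef_pos: [0.5275, 0.0105, 0.032]
tool_rot: [0.508, -3.094, 0.003]
wrist_force: [-10.4, -4.5, 8.1]
opening: -0.0002
grasp_force: 5.7
```

>>> carry_out(steps=[0.17,0.04,0,0,0,0,0,0,0,0,0,0,0,0])

```text
clock: 16.65
eef_pos: [0.5282, 0.0106, 0.0319]
tool_rot: [0.507, -3.092, 0.004]
wrist_force: [-13.5, -6.0, 11.2]
opening: -0.0
grasp_force: 7.2
```

>>> carry_out(steps=[0.15,0.04,0,0,0,0,0,0,0,0,0,0,0,0,0,0,0,0,0,0,0])

```text
clock: 16.95
eef_pos: [0.5287, 0.0107, 0.0318]
tool_rot: [0.507, -3.09, 0.005]
wrist_force: [-16.1, -5.6, 13.4]
opening: -0.0001
grasp_force: 8.6
```

>>> carry_out(steps=[-0.3,-0.07,0,0,0,0,0,-0.3,-0.07,0,0,0,0,0,-0.4,-0.1,0,0,0,0,0,-0.8,-0.2,0,0,0,0,0,-0.8,-0.2,0.2,0,0,0,0,0,0,3,0,0,0,0,0,0,4,0,0,0,0,0,0,4,0,0,0,0,-2,0,4,0,0,0,0,-2,0,3,0,0,0,0,0,-4,0,0,0,0,0,0,-4,0,0,0,0,0,0,-4,0,0,0,0,0,0,-4,0,0,0,0,0,0,-4,0,0,0,0,0,0,-4,0,0,0,0,0,0,0,0,0,0,0,0])

```text
clock: 18.65
eef_pos: [0.4664, -0.2404, 0.2136]
tool_rot: [0.494, -3.102, 0.002]
wrist_force: [-0.5, -0.4, -0.0]
opening: 0.0001
grasp_force: 0.0
```

Run:
```python
from h import *
grab('top','t5.png')
a=cv2.imread('pics/t5.png')[155:305,235:425]; cv2.imwrite('pics/t5c.png',cv2.resize(a,(760,600),interpolation=cv2.INTER_CUBIC))
```

```text
(no output)
```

View pics/t5c.png

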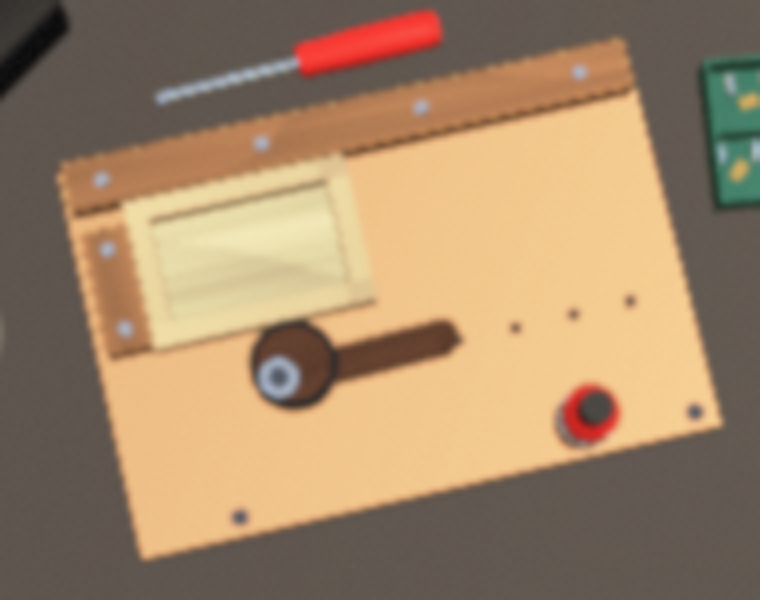

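The panel is still flush in the corner. The lobe bears on its front edge at about (295,322), and the handle now points along the jig's -y toward (452,335). I'll check the handle's angle.

Run:
```python
from h import *
d=load('top');J=np.load('jig.npz');R,t=J['R'],J['t']
f=lambda P:(np.array(P,float)+.5)/4-.5+[235,155]
jf=lambda W:(W[:,:2]-t)@R
H=jf(px2w(d,f([(340,362),(445,336),(460,338),(279,377)]),[.038,.038,.038,.045]));print(H)
v=H[1]-[-.039,.084];print(np.degrees(np.arctan2(v[1],v[0]))%360)
print(jf(px2w(d,f([(122,203),(342,156),(375,299),(155,350)]),.04)))
```

```text
[[-0.0365363   0.04183743]
 [-0.03488401 -0.03029505]
 [-0.03839526 -0.03974754]
 [-0.03832182  0.0836687 ]]
272.06244505442925
[[ 0.10031035  0.16077609]
 [ 0.0992997   0.00968078]
 [-0.00059115  0.00977198]
 [-0.00189928  0.1600774 ]]
```

The picture puts the panel home. The handle reads about 272° (±1.5°), which is on the light side, so I'll push once more and note where the handle resists.

>>> carry_out(steps=[0,4,0,0,0,0,0,0,4,0,0,0,0,0,0,4,0,0,0,0,0,0,4,0,0,0,0,0,0,4,0,0,0,0,0,0,4,0,0,0,0,0,2,0,-3,0,0,0,0,2,0,-4,0,0,0,0,0,0,-4,0,0,0,0,0,0,-4,0,0,0,0,0,0,-3,0,0,0,0,0.5,0.25,0.1,0,0,0,0,0.5,0.25,0,0,0,0,0,0.4,0.2,0,0,0,0,0,0,0,0,0,0,0,0])

```text
clock: 20.2
eef_pos: [0.5235, 0.0136, 0.0372]
tool_rot: [-0.508, 3.096, -0.0]
wrist_force: [-0.8, 0.3, 0.4]
opening: 0.0001
grasp_force: 0.0
```

>>> carry_out(steps=[0.4,0.1,0,0,0,0,0,0.2,0.05,0,0,0,0,0,0,0,0,0,0,0,0])

```text
clock: 20.5
eef_pos: [0.527, 0.0136, 0.0355]
tool_rot: [0.507, -3.099, 0.002]
wrist_force: [-3.1, -1.8, 3.9]
opening: -0.0002
grasp_force: 1.8
```

>>> carry_out(steps=[0.2,0.05,0,0,0,0,0,0,0,0,0,0,0,0])

```text
clock: 20.7
eef_pos: [0.5274, 0.0135, 0.035]
tool_rot: [0.506, -3.096, 0.003]
wrist_force: [-7.0, -3.3, 5.7]
opening: 0.0002
grasp_force: 4.0
```

>>> carry_out(steps=[0.2,0.05,0,0,0,0,0,0,0,0,0,0,0,0])

```text
clock: 20.9
eef_pos: [0.5277, 0.0135, 0.0347]
tool_rot: [0.506, -3.092, 0.005]
wrist_force: [-11.1, -3.9, 10.4]
opening: 0.0002
grasp_force: 6.2
```

>>> carry_out(steps=[0.2,0.05,0,0,0,0,0,0,0,0,0,0,0,0])

```text
clock: 21.1
eef_pos: [0.5281, 0.0135, 0.0344]
tool_rot: [0.505, -3.089, 0.006]
wrist_force: [-15.4, -5.9, 13.4]
opening: -0.0001
grasp_force: 8.4
```

The cam hardly moves up to 16 N, so the grip is real. One small step more for margin, then retreat.

>>> carry_out(steps=[0.2,0.05,0,0,0,0,0,0,0,0,0,0,0,0])

```text
clock: 21.3
eef_pos: [0.5286, 0.0135, 0.0342]
tool_rot: [0.504, -3.085, 0.008]
wrist_force: [-19.5, -6.4, 15.3]
opening: -0.0003
grasp_force: 10.3
```

>>> carry_out(steps=[-0.3,-0.07,0,0,0,0,0,-0.3,-0.07,0,0,0,0,0,-0.4,-0.1,0,0,0,0,0,-0.8,-0.2,0,0,0,0,0,-0.8,-0.2,0.2,0,0,0,0,0,0,3,0,0,0,0,0,0,4,0,0,0,0,0,0,4,0,0,0,0,-2,0,4,0,0,0,0,0,0,0,0,0,0,0,0,0,0,0,0,0,0])

```text
clock: 22.4
eef_pos: [0.4896, 0.0093, 0.188]
tool_rot: [-0.507, 3.098, -0.003]
wrist_force: [-0.1, -0.6, -0.2]
opening: 0.0
grasp_force: 0.0
```

```bash
python3 -c "
from station import order; print(order.sign_off())"
```

```text
the job is handed in; nothing more can be done
None
```

I slid the panel home against the fence and end stop, tightened the cam clamp with about 20 N on the handle, took the arm clear and handed the job in at 22 s; no verdict was returned, and the cam's own force on the panel could not be measured directly.

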